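# Clear the setting stand and raise its plunger

### The job

Get the setting stand ready for the next piece: first clear the bench in front of it, putting the steel pricking iron in the grey metal tray and the wooden burnisher in the wooden tray, each with the one of its kind already there. Then take the stand's plunger by its black knob and draw it gently straight up, without forcing it sideways in its guide, until the whole brass ring on its shank stands about 10 mm above the guide, the shank still in the bore. Finish while holding it there, still and upright, and leave everything else on the bench alone.

Things in the scene. Friction and masses are not known exactly. Their poses are not given: they have to be found in the camera images.
- stand: green setting stand fixed to the bench: base 160 x 120 x 15 mm, column on its far side (local +x), and an aluminium guide block 60 x 60 mm in plan, from 55 to 115 mm above the bench, centred 25 mm towards local -x of the origin, with a vertical 17 mm through bore. Nothing on it stands higher than 115 mm except the plunger. Origin: centre of the base's underside; z up
- guide_top (a point): centre of the bore's mouth on the guide's top face, 115 mm above the bench; z up
- plunger: loose steel plunger standing upright in the guide's bore, 350 g (may vary by a third): shank 16 mm diameter, 120 mm long, below a black round knob 34 mm diameter, 40 mm tall. Origin: centre of its lower end; z runs up along it. At the start its lower end rests on the stand's steel anvil, 25 mm above the bench; raising it 90 mm would bring it out of the guide
- plunger_knob (a point): centre of the black knob (knob spans 20 mm below to 20 mm above this point), 140 mm up the plunger, 165 mm above the bench at the start
- plunger_ring (a point): lower edge of the brass ring (6 mm tall) on the plunger's shank, 48 mm up the plunger; at the start hidden in the guide 42 mm below its top
- iron: steel pricking iron to be sorted, lying on the bench: square bar 14 x 14 mm, from 53 mm behind to 25 mm ahead of its origin along local x, then a toothed head 26 mm wide to 53 mm ahead; 110 g. Origin: centre of its underside; x along it, z up
- burnisher: wooden burnisher to be sorted, lying on the bench: pale square bar 22 x 22 mm from 52 mm behind to 22 mm ahead of its origin along local x, then a darker 16 mm nose to 53 mm ahead; 60 g. Origin: centre of its underside; x along it, z up
- metal_tray: grey metal open tray fixed to the bench, 180 (local x) x 160 (local y) x 45 mm tall, walls and floor 4 mm. Origin: centre of its underside
- wood_tray: wooden open tray fixed to the bench, 180 (local x) x 160 (local y) x 45 mm tall, walls and floor 4 mm. Origin: centre of its underside
- iron_spare: another pricking iron, same shape, already lying in the metal tray along its local x, about 45 mm to the tray's local -y side
- burnisher_spare: another burnisher, same shape, already lying in the wooden tray along its local x, about 45 mm to the tray's local -y side
- dye_bottle: amber dye bottle, 44 mm across, 95 mm tall; leave alone; origin: centre of its underside
- thread_spool: wooden thread spool, 48 mm across, 50 mm tall; leave alone; origin: centre of its underside
- wax_jar: glass wax jar with steel lid, 60 mm across, 60 mm tall; leave alone; origin: centre of its underside
- brass_weight: brass weight, 56 mm across, 62 mm tall; leave alone; origin: centre of its underside
- mallet: small hammer with a wooden handle, 180 mm long; leave alone; lies along local x

How it is judged (in metres and radians):
On the way, in this order (a step that is already met when the one before it is completed fails the run):
1. the iron lies released in the metal tray and the burnisher in the wooden tray (x of iron in the frame of metal_tray between -0.07 and 0.07 m and y of iron in the frame of metal_tray between -0.07 and 0.07 m and z of iron in the frame of metal_tray between -0.003 and 0.034 m and x of burnisher in the frame of wood_tray between -0.07 and 0.07 m and y of burnisher in the frame of wood_tray between -0.07 and 0.07 m and z of burnisher in the frame of wood_tray between -0.003 and 0.034 m and contact force between the fingers and iron below 0.1 N and contact force between the fingers and burnisher below 0.1 N and linear speed of each of iron, burnisher below 0.03 m/s), for 0.2 s.
2. the plunger is drawn up in the grip until its brass ring is clear of the guide (z of plunger_ring in the frame of guide_top between 0.001 and 0.02 m and horizontal distance between plunger_ring and guide_top below 0.004 m and angle between plunger's own z axis and vertical below 0.06 rad and contact force between the fingers and plunger above 1.5 N), for 0.2 s.
At the end, for the whole second after the job is handed in: Iron in the metal tray, burnisher in the wooden tray, released, at rest, spares still in theirs. The fingers hold the plunger still: ring's lower edge 1 to 20 mm above the guide's top, within 4 mm of the bore's axis, tilt under 0.06 rad, pressing on the stand with under 12 N (all of step 1 and all of step 2 and x of iron_spare in the frame of metal_tray between -0.07 and 0.07 m and y of iron_spare in the frame of metal_tray between -0.07 and 0.07 m and z of iron_spare in the frame of metal_tray between -0.003 and 0.034 m and x of burnisher_spare in the frame of wood_tray between -0.07 and 0.07 m and y of burnisher_spare in the frame of wood_tray between -0.07 and 0.07 m and z of burnisher_spare in the frame of wood_tray between -0.003 and 0.034 m and linear speed of plunger below 0.01 m/s and contact force between plunger and stand below 12 N); the arm keeps its last pose, push and grip.
It fails at once if the plunger is forced sideways against its guide or anvil (over 40 N) (contact force between plunger and stand above 40 N).
It fails at once if the plunger is pulled almost or wholly out of its guide (z of plunger_ring in the frame of guide_top above 0.04 m).
It fails at once if a bystander is moved by more than 30 mm (distance of any of dye_bottle, thread_spool, wax_jar, brass_weight, mallet from where it was at the start of the episode above 0.03 m).
It also fails if it takes over 64 s, if anything falls off the work surface, if the arm or the gripper's body presses on something with over 40 N, if the wrist force passes 120 N, or if a joint passes its speed limit or range.

### The arm

A 6-joint arm with a two-finger parallel gripper is mounted at the origin on the work surface. World frame = base frame: x ahead of the robot, y to its left, z up, the work surface at z = 0. Lengths are in mm, angles in rad, forces in N, time in s.
With the tool pointing down it reaches from about 350 to 950 mm from the base axis. Payload 17.4 kg.
Tool frame: the origin (TCP) lies midway between the tips of the shut fingers; the grasp point (between the pads) lies 19 mm behind it (arm.tcp_to_grasp is the distance from the TCP to the grasp point, in mm); z points along the fingers, y is the line along which they close (so a half turn about z gives the same grasp; the last joint's range is limited). The gripper opens to 93 mm and grips with 3 to 60 N. Pads are 15 mm wide; open, the fingers measure 128 mm over their backs; the gripper's body (75 mm by 188 mm) begins 65 mm behind the grasp point.
Start: joints at [1.224, 0.116, 1.442, -0, 1.584, -0.038], TCP at [205.151, 643.075, 218.646] pointing down, gripper open.
Joint ranges: [-2.83, 2.83], [-0.83, 2.19], [0.07, 2.5], [-1.14, 4.28], [0.01, 3], [-2.97, 2.97]. Speed limits (rad/s): [1.89, 1.89, 2.22, 3.14, 3.14, 3.14].

### API

Orientations are given as a unit quaternion [w, x, y, z].
In Python, from bench import arm, vision, models gives the robot as it stands.
- The arm moves only by the shell command python3 -m creep 'ROWS' [FORCE]. ROWS is JSON, a list of rows, each a list of 3 entries, a list of its own where there are three numbers: the opening, from 0 (shut) to 1 (fully open), then the shift along the tool's x, y, z scaled (see below), then the turn, a rotation vector about the tool's x, y, z scaled (see below). A call has 1 to 12 rows; each row is the pose to reach, as a shift and turn from the pose commanded when the call began, along the tool's axes at that moment; what a row does not reach only later rows make up. The controller multiplies each number of a shift by 15 cm and each number of a turn by 45 degrees. A row lasts 1/8 s, in which the tool goes at most 62.5 mm and 10.7 degrees, less where a joint would pass 70% of its speed; a pose out of reach is approached as far as the arm can. A call with a number of a shift or a turn outside -1 to 1 is refused whole. A call with a gripper value outside its range is refused whole. The fingers move at their own pace and stop on an object; FORCE is the grip in N (left out, the last holds). Time passes only in rows, so rows that repeat a pose let the fingers close. It gives the time, the measured TCP pose, the force, the opening and the grip force at its end, in the units of the state.
- arm.read_state(): the state, without advancing time (a new reading comes with each control period).
- vision.read_camera(name): name is "scene" or "top" or "wrist"; returns (picture, depth): 384x512x3 uint8, red, green, blue; 384x512 float32, mm along the optical axis (not along the pixel's ray), 0 where there is no reading.
- vision.camera_params(name): a dict with "mtx" (3x3 intrinsics, pixels), "D" ([k1, k2, p1, p2, k3] as OpenCV has them; the pictures are not rectified), "cam_to_world" (4x4, takes a point from camera to world coordinates). Camera axes: x right, y down, z forward; pixel columns grow to the right and rows downward; lengths in mm; the calibration is good to about 2 mm. A picture is of the moment at which its call begins: read the wrist's pose just before it. camera_params takes no time and is no camera call; for the wrist camera it gives the pose at the moment of the call.
- arm.hand_in(): hands the job in; it is judged then, once.
Trained networks look in the newest picture that a camera, given by its name, has taken for a name from the list of things; names that differ only in an ending like _2 or _b are one class to them, and where a whole thing is asked for, a point or a joint stands for the part that bears it (a point fixed in the world has none). Each returns a list of dicts, best first, with "conf" (0 to 1); they miss things now and then, are a little off and sometimes report something else, mostly with a low value. They report only what shows in the picture. A call takes as long as a camera call.
- models.search_frame(camera, label): "location" ([column, row] in pixels, amid what is visible of it).
- models.masks_of(camera, label): "pixels" (384x512 bool, what is visible of it) and "location" ([column, row] in pixels, amid what is visible of it).
The state is a dict: "t": time; "qpos": joint angles; "joint_velocities": joint speeds; "tau": joint torques, N m; "eef_pos": TCP position; "eef_rot": TCP orientation; "ft_force": force on the tool from outside, world axes, zero at the start; "moment": the same for the moment, N m; "finger_gap": finger opening in mm; "grasp_force": force on a finger pad.
Only numpy, scipy, OpenCV 4.12 (cv2) and the standard library are available. Lean on these libraries where they do the work, as an engineer would, in place of code of your own. Each camera call takes 0.05 s, during which the arm holds its last target. There are 200 camera calls.

## Working session

There is one attempt and no reset: what is moved stays moved. The work goes in short steps, Python scripts to look and compute and a shell command to move; the robot and the scene stay as the last step left them, time stands still between calls to the robot, and variables do not carry over. Pictures are saved under pics/ and viewed, at most 10 in all, crops included, and the job is handed in when it is done.

```bash
mkdir -p pics; ls; cat > h.py <<'E'
import numpy as np, cv2, json
from bench import arm, vision, models
from scipy.spatial.transform import Rotation as R
def cloud(cam,depth,mask,P=None):
    P=P or vision.camera_params(cam)
    K=np.array(P["mtx"],float);D=np.array(P["D"],float);T=np.array(P["cam_to_world"],float)
    v,u=np.nonzero(mask&(depth>0))
    if len(u)==0: return np.zeros((0,3))
    n=cv2.undistortPoints(np.c_[u,v].astype(np.float64)[:,None],K,D)[:,0]
    z=depth[v,u]; p=np.c_[n*z[:,None],z]
    return p@T[:3,:3].T+T[:3,3]
def save(img,name): cv2.imwrite("pics/"+name,np.ascontiguousarray(img[...,::-1]))
E
python3 - <<'E'
from h import *
s=arm.read_state();print(s["t"],s["eef_pos"],s["eef_rot"],arm.tcp_to_grasp)
ims={}
for c in("top","scene"):
    im,d=vision.read_camera(c);ims[c]=im
    for n in ["stand","plunger","plunger_knob","iron","burnisher","metal_tray","wood_tray","dye_bottle","thread_spool","wax_jar","brass_weight","mallet"]:
        for r in models.masks_of(c,n)[:3]:
            if r["conf"]<.3: continue
            p=cloud(c,d,r["pixels"])
            if len(p)<5: continue
            zt=np.percentile(p[:,2],95); 
            rc=cv2.minAreaRect(p[:,:2].astype(np.float32))
            print(c,n,round(r["conf"],2),np.round(r["location"]),len(p),"med",np.median(p,0).round(),"ztop",zt.round(),"rect",np.round(rc[0]),np.round(rc[1]),round(rc[2]))
save(np.hstack([cv2.resize(ims["top"],(800,600))]),"top.png");save(ims["scene"],"scene.png")
E
```

```text
pics
0.0 [205.07319712 642.87189142 217.93221815] [-9.35436410e-05  1.53780249e-01  9.88104911e-01 -5.57020315e-04] 18.8
top stand 0.91 [287. 167.] 2430 med [673. -89.  18.] ztop 118.0 rect [705. -90.] [124. 196.] 76
top plunger_knob 0.54 [282. 160.] 195 med [659. -81. 185.] ztop 188.0 rect [662. -81.] [31. 32.] 10
top iron 0.5 [278. 256.] 252 med [ 451. -119.   13.] ztop 17.0 rect [ 447. -117.] [ 25. 103.] 73
top iron 0.44 [369. 266.] 4148 med [ 459. -346.    5.] ztop 45.0 rect [ 458. -347.] [182. 162.] 2
top burnisher 0.84 [197. 252.] 310 med [431. 106.  21.] ztop 25.0 rect [432. 109.] [101.  26.] 17
top burnisher 0.5 [352. 190.] 336 med [ 655. -280.   50.] ztop 53.0 rect [ 658. -284.] [50. 48.] 56
top metal_tray 0.74 [367. 268.] 4116 med [ 458. -347.    5.] ztop 45.0 rect [ 458. -347.] [182. 162.] 2
top wood_tray 0.94 [111. 230.] 3961 med [448. 344.   6.] ztop 45.0 rect [449. 340.] [190. 185.] 4
top dye_bottle 0.68 [148. 164.] 338 med [638. 265.  63.] ztop 97.0 rect [649. 288.] [76. 43.] 74
top thread_spool 0.57 [351. 189.] 342 med [ 655. -280.   50.] ztop 53.0 rect [ 666. -289.] 
[... 1322 characters left out ...]
ad_spool 0.7 [200. 280.] 363 med [ 665. -287.   49.] ztop 52.0 rect [ 661. -285.] [45. 44.] 0
scene wax_jar 0.92 [355. 171.] 426 med [739. 255.  54.] ztop 63.0 rect [717. 278.] [ 55. 102.] 56
scene wax_jar 0.55 [194. 201.] 206 med [ 466. -123.   13.] ztop 17.0 rect [ 452. -118.] [ 26. 106.] 71
scene brass_weight 0.82 [234. 290.] 457 med [ 745. -244.   42.] ztop 62.0 rect [ 740. -239.] [54. 52.] 77
scene mallet 0.9 [168. 325.] 1041 med [ 669. -411.   24.] ztop 28.0 rect [ 664. -439.] [179.  88.] 68
scene mallet 0.75 [243. 150.] 224 med [439. 103.  20.] ztop 25.0 rect [440. 106.] [100.  23.] 18
scene mallet 0.3 [265. 242.] 2651 med [ 708. -110.   51.] ztop 117.0 rect [693. -80.] [140. 162.] 75
```

View pics/top.png

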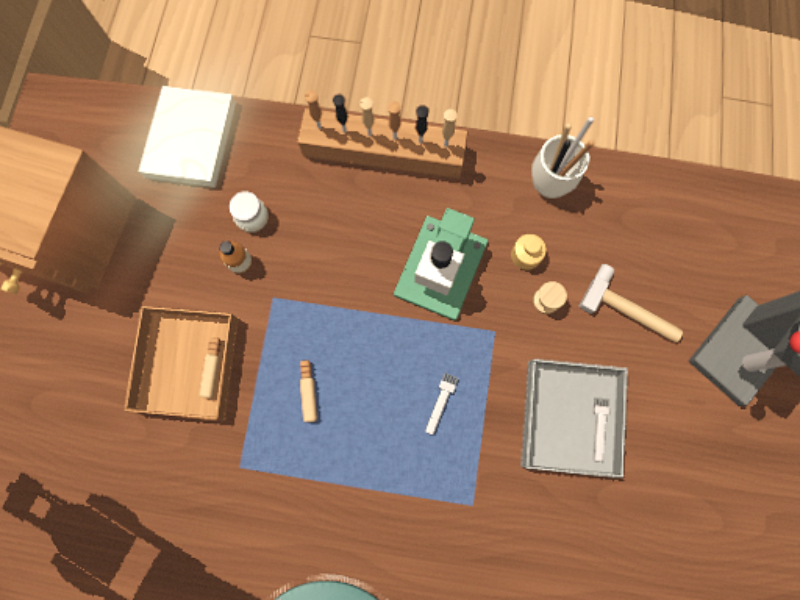

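View pics/scene.png

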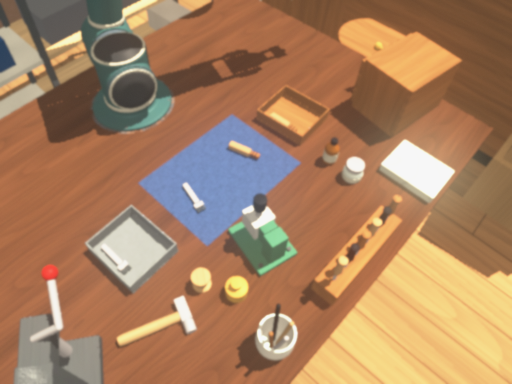

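The top view shows the burnisher at (308,392), the iron at (441,403), the stand knob at (441,255), and the wood and metal trays at (185,363) and (575,418), with each spare on the right-hand side of its tray. The scene view agrees. Next I'll refine the poses and compute the first move.

```bash
cat >> h.py <<'E'
def plan(x,y,z,yaw=None):
    "shift/turn in move units from now to TCP x,y,z with closing axis at yaw deg (world), tool down"
    s=arm.read_state();q=np.array(s["eef_rot"]);Rt=R.from_quat(q[[1,2,3,0]]);M=Rt.as_matrix()
    yn=np.degrees(np.arctan2(M[1,1],M[0,1]))
    d=M.T@(np.array([x,y,z])-s["eef_pos"])/150
    w=np.zeros(3)
    if yaw is not None:
        a=np.radians(yaw); Y=np.array([np.cos(a),np.sin(a),0]);Z=np.array([0,0,-1.]);G=np.c_[np.cross(Y,Z),Y,Z]
        w=(Rt.inv()*R.from_matrix(G)).as_rotvec()/(np.pi/4)
    print("t",round(s["t"],2),"tcp",np.round(s["eef_pos"],1),"yaw",round(yn,1),"gap",np.round(s["finger_gap"],1),"q6",round(s["qpos"][5],2),"-> shift",d.round(3),"turn",w.round(3))
E
python3 - <<'E'
from h import *
im,d=vision.read_camera("top")
for n,zl,zh,L in(("iron",10,22,None),("burnisher",17,32,None)):
    m=models.masks_of("top",n)[0]; p=cloud("top",d,m["pixels"]); p=p[(p[:,2]>zl)&(p[:,2]<zh)]
    c=p[:,:2].mean(0);w,V=np.linalg.eigh(np.cov((p[:,:2]-c).T));v=V[:,1]*np.sign(V[0,1]);t=(p[:,:2]-c)@v
    print(n,len(p),c.round(1),"ang",np.degrees(np.arctan2(v[1],v[0])).round(1),"origin",(c+v*(t.max()+t.min())/2).round(1),t.min().round(),t.max().round())
for n in("metal_tray","wood_tray"):
    m=models.masks_of("top",n)[0];p=cloud("top",d,m["pixels"]);p=p[p[:,2]>38]
    for rep in range(2):
        rc=cv2.minAreaRect(p[:,:2].astype(np.float32)); c=np.median(p[:,:2],0); print(n,len(p),rc, c)
        k=np.linalg.norm(p[:,:2]-rc[0],axis=1)<125;p=p[k]
p=cloud("top",d,np.ones(d.shape,bool));
k=(np.abs(p[:,0]-660)<120)&(np.abs(p[:,1]+85)<90)
g=p[k&(p[:,2]>110)&(p[:,2]<124)];print("guide",len(g),cv2.minAreaRect(g[:,:2].astype(np.float32)))
g=p[k&(p[:,2]>180)&(p[:,2]<195)];print("knob",len(g),cv2.minEnclosingCircle(g[:,:2].astype(np.float32)),g.mean(0))
plan(432,109,130,107); plan(432,109,130)
E
```

```text
iron 186 [ 446.  -119.2] ang -14.0 origin [ 444.  -118.7] -48.0 44.0
burnisher 266 [431.6 106.4] ang 16.3 origin [434.7 107.3] -49.0 55.0
metal_tray 503 ((458.7435302734375, -346.34991455078125), (179.9949188232422, 161.27049255371094), 2.6108596324920654) [ 456.99926994 -351.3091717 ]
metal_tray 503 ((458.7435302734375, -346.34991455078125), (179.9949188232422, 161.27049255371094), 2.6108596324920654) [ 456.99926994 -351.3091717 ]
wood_tray 493 ((447.7740478515625, 328.8314514160156), (180.75830078125, 162.64846801757812), 4.135958194732666) [449.76904088 328.90735482]
wood_tray 493 ((447.7740478515625, 328.8314514160156), (180.75830078125, 162.64846801757812), 4.135958194732666) [449.76904088 328.90735482]
guide 794 ((695.4619750976562, -88.90752410888672), (60.10637283325195, 125.88399505615234), 76.06998443603516)
knob 159 ((664.0575561523438, -81.72439575195312), 16.911531448364258) [663.28745867 -81.46489312 185.47368137]
t 1.55 tcp [205.1 643.1 218.6] yaw 72.3 gap 92.6 q6 -0.04 -> shift [-2.523 -2.932  0.591] turn [ 0.    -0.    -0.771]
t 1.55 tcp [205.1 643.1 218.6] yaw 72.3 gap 92.6 q6 -0.04 -> shift [-2.523 -2.932  0.591] turn [0. 0. 0.]
```

```bash
for i in 1 2; do python3 -m creep '[[1,[-0.84,-0.97,0],[0,0,0]],[1,[-0.84,-0.97,0],[0,0,0]],[1,[-0.84,-0.97,0],[0,0,0]],[1,[-0.84,-0.97,0],[0,0,0]],[1,[-0.84,-0.97,0],[0,0,0]]]' 20; done
```

```text
t: 2.17
eef_pos: [281.1, 466.3, 219.0]
eef_rot: [0.0, 0.154, 0.988, 0.0]
ft_force: [-0.5, 0.3, 0.2]
finger_gap: 92.6
grasp_force: 0.0
t: 2.8
eef_pos: [356.8, 290.1, 218.7]
eef_rot: [-0.0, 0.154, 0.988, 0.0]
ft_force: [0.5, 0.7, -1.1]
finger_gap: 93.1
grasp_force: 0.0
```

```bash
python3 -m creep '[[0.7,[-0.84,-0.98,0.3],[0,0,-0.77]],[0.7,[-0.84,-0.98,0.59],[0,0,-0.77]],[0.7,[-0.84,-0.98,0.59],[0,0,-0.77]],[0.7,[-0.84,-0.98,0.59],[0,0,-0.77]],[0.7,[-0.84,-0.98,0.59],[0,0,-0.77]],[0.7,[-0.84,-0.98,0.59],[0,0,-0.77]]]'
python3 - <<'E'
from h import *
P=vision.camera_params("wrist");im,d=vision.read_camera("wrist");save(im,"w1.png")
for m in models.masks_of("wrist","burnisher")[:2]:
    p=cloud("wrist",d,m["pixels"],P);p=p[(p[:,2]>17)&(p[:,2]<32)]
    if len(p)<20: continue
    print(m["conf"],len(p),cv2.minAreaRect(p[:,:2].astype(np.float32)),np.median(p[:,2]))
plan(435,107,6,106.3)
E
```

```text
t: 3.55
eef_pos: [432.3, 112.4, 130.4]
eef_rot: [-0.0, -0.147, 0.989, 0.0]
ft_force: [0.4, 1.0, 0.1]
finger_gap: 65.2
grasp_force: 0.0
0.73 1976 ((435.349609375, 105.1875), (103.57746124267578, 21.314159393310547), 15.923474311828613) 20.25856578078185
t 3.65 tcp [432.2 112.5 130.8] yaw 107.0 gap 65.4 q6 -1.67 -> shift [-0.006 -0.04   0.832] turn [0.    0.001 0.016]
```

```bash
python3 -m creep '[[0.7,[-0.01,-0.05,0.4],[0,0,0.02]],[0.7,[-0.01,-0.05,0.7],[0,0,0.02]],[0.7,[-0.01,-0.05,0.83],[0,0,0.02]],[0.7,[-0.01,-0.05,0.83],[0,0,0.02]],[0,[-0.01,-0.05,0.83],[0,0,0.02]],[0,[-0.01,-0.05,0.83],[0,0,0.02]],[0,[-0.01,-0.05,0.83],[0,0,0.02]],[0,[-0.01,-0.05,0.83],[0,0,0.02]],[0,[-0.01,-0.05,0.4],[0,0,0.02]],[0,[-0.01,-0.05,0.1],[0,0,0.02]],[0,[-0.01,-0.05,0.1],[0,0,0.02]]]' 20
python3 - <<'E'
from h import *
plan(446,354,115,94)
E
```

```text
t: 5.03
eef_pos: [437.3, 104.4, 119.0]
eef_rot: [0.003, -0.14, 0.99, 0.0]
ft_force: [0.1, -0.0, -0.7]
finger_gap: 1.5
grasp_force: 0.0
t 5.03 tcp [437.3 104.4 119. ] yaw 106.0 gap 1.5 q6 -1.67 -> shift [-0.515  1.583  0.029] turn [0.    0.008 0.268]
```

```bash
python3 - <<'E'
from h import *
P=vision.camera_params("wrist");im,d=vision.read_camera("wrist");save(im,"w2.png")
for m in models.masks_of("wrist","burnisher")[:2]:
    p=cloud("wrist",d,m["pixels"],P);print(m["conf"],len(p),np.percentile(p[:,2],[5,50,95]))
    p=p[(p[:,2]>12)&(p[:,2]<32)]
    if len(p)<20: continue
    print(cv2.minAreaRect(p[:,:2].astype(np.float32)))
save(np.hstack([cv2.imread("pics/w1.png")[:,:,::-1][::1,::1],im])[:, :],"w12.png")
a=cv2.imread("pics/w12.png");cv2.imwrite("pics/w12s.png",cv2.resize(a,(800,300)))
E
```

```text
0.91 2260 [14.95220209 20.1718496  21.67264612]
((429.3902282714844, 103.3616943359375), (90.26866912841797, 21.619565963745117), 15.555740356445312)
```

View pics/w12s.png

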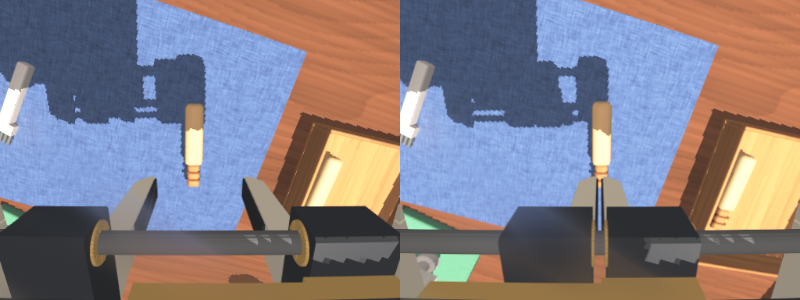

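The burnisher still lies in place under the fingers (nose at (601,178) in the right half). They most likely hadn't finished closing when I lifted, so I'll descend again and check the grip before lifting.

```bash
python3 -m creep '[[0.6,[0,0,0],[0,0,0]],[0.6,[0,0,0],[0,0,0]],[0.6,[0,0,0],[0,0,0]],[0.6,[0,0,0.1],[0,0,0]],[0.6,[0.02,0,0.4],[0,0,0]],[0.6,[0.02,0,0.7],[0,0,0]],[0.6,[0.02,0,0.76],[0,0,0]],[0.6,[0.02,0,0.76],[0,0,0]],[0.6,[0.02,0,0.76],[0,0,0]]]' 20
python3 -m creep '[[0,[0,0,0],[0,0,0]],[0,[0,0,0],[0,0,0]],[0,[0,0,0],[0,0,0]],[0,[0,0,0],[0,0,0]]]' 20
python3 -m creep '[[0,[0,0,0],[0,0,0]],[0,[0,0,0],[0,0,0]],[0,[0,0,0],[0,0,0]],[0,[0,0,0],[0,0,0]]]' 20
```

```text
t: 6.25
eef_pos: [432.8, 103.3, 1.0]
eef_rot: [-0.0, -0.14, 0.99, -0.0]
ft_force: [0.7, 0.3, -0.1]
finger_gap: 55.5
grasp_force: 0.0
t: 6.75
eef_pos: [432.9, 103.4, 1.2]
eef_rot: [0.0, -0.14, 0.99, 0.0]
ft_force: [-1.5, -0.0, -0.0]
finger_gap: 21.8
grasp_force: 20.0
t: 7.25
eef_pos: [432.9, 103.4, 1.2]
eef_rot: [0.0, -0.14, 0.99, 0.0]
ft_force: [0.6, 0.3, 0.1]
finger_gap: 21.7
grasp_force: 20.0
```

```bash
python3 -m creep '[[0,[0,0,-0.3],[0,0,0]],[0,[0,0,-0.6],[0,0,0]],[0,[0,0,-0.75],[0,0,0]],[0,[-0.14,0.4,-0.75],[0,0,0]],[0,[-0.27,0.79,-0.75],[0,0,0]],[0,[-0.27,0.79,-0.75],[0,0,0]]]'
python3 -m creep '[[0,[-0.13,0.4,0],[0,0,0.1]],[0,[-0.27,0.79,0],[0,0,0.2]],[0,[-0.27,0.79,0],[0,0,0.27]],[0,[-0.27,0.79,0],[0,0,0.27]],[0,[-0.27,0.79,0],[0,0,0.27]]]'
python3 - <<'E'
from h import *
plan(446,354,9,94)
E
```

```text
t: 8.0
eef_pos: [438.5, 231.5, 113.3]
eef_rot: [-0.0, -0.142, 0.99, 0.0]
ft_force: [-0.2, -0.4, -1.0]
finger_gap: 22.1
grasp_force: 20.0
t: 8.62
eef_pos: [445.4, 352.6, 113.7]
eef_rot: [0.0, -0.034, 0.999, -0.0]
ft_force: [-0.5, -0.4, -0.2]
finger_gap: 22.0
grasp_force: 20.0
t 8.62 tcp [445.4 352.6 113.7] yaw 93.9 gap 22.0 q6 -1.01 -> shift [-0.005  0.009  0.698] turn [-0.     0.    -0.002]
```

```bash
python3 -m creep '[[0,[0,0.01,0.3],[0,0,0]],[0,[0,0.01,0.6],[0,0,0]],[0,[0,0.01,0.7],[0,0,0]],[0,[0,0.01,0.71],[0,0,0]],[0,[0,0.01,0.71],[0,0,0]],[0.5,[0,0.01,0.71],[0,0,0]],[0.5,[0,0.01,0.71],[0,0,0]],[0.5,[0,0.01,0.71],[0,0,0]],[0.5,[0,0.01,0.71],[0,0,0]],[0.5,[0,0.01,0.3],[0,0,0]],[0.5,[0,0.01,0],[0,0,0]],[0.5,[0,0.01,0],[0,0,0]]]'
python3 - <<'E'
from h import *
plan(445,-118,100,75)
im,d=vision.read_camera("top")
for n in("burnisher","iron","burnisher_spare"):
  for m in models.masks_of("top",n)[:3]:
    p=cloud("top",d,m["pixels"]);print(n,m["conf"],m["location"],p.mean(0).round())
E
```

```text
t: 10.12
eef_pos: [446.3, 356.0, 117.7]
eef_rot: [0.002, -0.034, 0.999, 0.002]
ft_force: [1.0, -0.0, -0.3]
finger_gap: 46.5
grasp_force: 0.0
t 10.12 tcp [446.3 356.  117.7] yaw 93.9 gap 46.5 q6 -1.01 -> shift [ 0.225 -3.152  0.107] turn [0.005 0.006 0.42 ]
iron 0.65 [283.3, 251.4] [ 456. -121.   13.]
burnisher_spare 0.63 [134.7, 236.0] [445. 278.  24.]
```

```bash
for i in 1 2 3; do python3 -m creep '[[0.5,[0.06,-0.4,0],[0,0,0]],[0.5,[0.06,-0.8,0],[0,0,0]],[0.5,[0.06,-0.8,0],[0,0,0]],[0.5,[0.06,-0.8,0],[0,0,0]]]' 20 | head -2; done
python3 -m creep '[[0.6,[0.06,-0.4,0],[0,0,0.2]],[0.6,[0.06,-0.75,0],[0,0,0.42]],[0.6,[0.06,-0.75,0.1],[0,0,0.42]],[0.6,[0.06,-0.75,0.1],[0,0,0.42]],[0.6,[0.06,-0.75,0.1],[0,0,0.42]]]'
python3 - <<'E'
from h import *
P=vision.camera_params("wrist");im,d=vision.read_camera("wrist")
for m in models.masks_of("wrist","iron")[:2]:
    p=cloud("wrist",d,m["pixels"],P);p=p[(p[:,2]>9)&(p[:,2]<22)]
    if len(p)<20: continue
    rc=cv2.minAreaRect(p[:,:2].astype(np.float32));print(m["conf"],len(p),rc,np.median(p[:,2]))
plan(445,-118,4,75)
im,d=vision.read_camera("top")
for n in("burnisher",):
  for m in models.masks_of("top",n)[:3]:
    p=cloud("top",d,m["pixels"]);print(n,m["conf"],m["location"],p.mean(0).round())
E
```

```text
t: 10.82
eef_pos: [444.1, 234.7, 113.0]
t: 11.32
eef_pos: [443.6, 115.3, 113.4]
t: 11.82
eef_pos: [442.9, -4.6, 113.4]
t: 12.45
eef_pos: [441.7, -117.2, 98.7]
eef_rot: [-0.0, 0.129, 0.992, 0.0]
ft_force: [-0.5, 0.2, 0.2]
finger_gap: 55.5
grasp_force: 0.0
0.9 1767 ((448.35064697265625, -120.58920288085938), (25.725601196289062, 103.92304992675781), 74.38920593261719) 12.463140106011707
t 12.55 tcp [ 441.7 -117.7   99. ] yaw 75.2 gap 56.0 q6 -1.63 -> shift [-0.021  0.004  0.634] turn [0.    0.001 0.003]
burnisher 0.69 [109.4, 232.5] [447. 355.  22.]
burnisher 0.32 [369.4, 267.6] [ 459. -353.   12.]
```

```bash
python3 -m creep '[[0.6,[-0.02,-0.01,0.3],[0,0,0]],[0.6,[-0.02,-0.01,0.6],[0,0,0]],[0.6,[-0.02,-0.01,0.64],[0,0,0]],[0.6,[-0.02,-0.01,0.64],[0,0,0]],[0,[-0.02,-0.01,0.64],[0,0,0]],[0,[-0.02,-0.01,0.64],[0,0,0]],[0,[-0.02,-0.01,0.64],[0,0,0]],[0,[-0.02,-0.01,0.64],[0,0,0]],[0,[-0.02,-0.01,0.64],[0,0,0]],[0,[-0.02,-0.01,0.64],[0,0,0]],[0,[-0.02,-0.01,0.64],[0,0,0]]]' 25
python3 - <<'E'
from h import *
c,s=np.cos(np.radians(2.6)),np.sin(np.radians(2.6))
plan(459-25*s,-346+25*c,110,92.6)
E
```

```text
t: 14.02
eef_pos: [443.9, -121.1, 2.8]
eef_rot: [0.0, 0.13, 0.991, 0.0]
ft_force: [-1.3, 0.1, 3.4]
finger_gap: 13.8
grasp_force: 25.0
t 14.03 tcp [ 443.9 -121.1    2.8] yaw 75.0 gap 13.8 q6 -1.63 -> shift [-0.435 -1.264 -0.715] turn [ 0.     0.    -0.391]
```

```bash
python3 -m creep '[[0,[0,0,-0.3],[0,0,0]],[0,[0,0,-0.6],[0,0,0]],[0,[0,0,-0.72],[0,0,0]],[0,[-0.1,-0.3,-0.72],[0,0,0]],[0,[-0.22,-0.63,-0.72],[0,0,0]],[0,[-0.22,-0.63,-0.72],[0,0,0]],[0,[-0.22,-0.63,-0.72],[0,0,0]]]'
python3 -m creep '[[0,[-0.1,-0.3,0],[0,0,-0.2]],[0,[-0.22,-0.63,0],[0,0,-0.39]],[0,[-0.22,-0.63,0],[0,0,-0.39]],[0,[-0.22,-0.63,0],[0,0,-0.39]],[0,[-0.22,-0.63,0],[0,0,-0.39]]]'
python3 - <<'E'
from h import *
plan(458,-321,8.5,92.6)
E
```

```text
t: 14.9
eef_pos: [450.9, -220.5, 109.5]
eef_rot: [-0.001, 0.131, 0.991, 0.0]
ft_force: [0.4, -0.1, -1.5]
finger_gap: 13.7
grasp_force: 25.0
t: 15.52
eef_pos: [458.9, -319.4, 110.7]
eef_rot: [0.0, -0.023, 1.0, 0.0]
ft_force: [0.2, -0.7, -0.9]
finger_gap: 13.7
grasp_force: 25.0
t 15.53 tcp [ 458.9 -319.4  110.7] yaw 92.6 gap 13.7 q6 -2.27 -> shift [ 0.007 -0.01   0.681] turn [ 0.  0. -0.]
```

```bash
python3 -m creep '[[0,[0,-0.01,0.3],[0,0,0]],[0,[0,-0.01,0.6],[0,0,0]],[0,[0,-0.01,0.67],[0,0,0]],[0,[0,-0.01,0.68],[0,0,0]],[0,[0,-0.01,0.68],[0,0,0]],[0.4,[0,-0.01,0.68],[0,0,0]],[0.4,[0,-0.01,0.68],[0,0,0]],[0.4,[0,-0.01,0.68],[0,0,0]],[0.4,[0,-0.01,0.5],[0,0,0]],[0.4,[0,-0.01,0],[0,0,0]],[0.4,[0,-0.01,-0.9],[0,0,0]],[0.4,[0,-0.01,-0.9],[0,0,0]]]'
python3 - <<'E'
from h import *
plan(560,-200,250)
E
```

```text
t: 17.02
eef_pos: [458.5, -322.0, 225.4]
eef_rot: [0.0, -0.022, 1.0, -0.0]
ft_force: [0.4, -0.0, -0.2]
finger_gap: 37.2
grasp_force: 0.0
t 17.02 tcp [ 458.5 -322.   225.4] yaw 92.6 gap 37.2 q6 -2.27 -> shift [-0.712  0.782 -0.164] turn [0. 0. 0.]
```

```bash
for i in 1 2; do python3 -m creep '[[0.8,[-0.4,0.4,-0.12],[0,0,0]],[0.8,[-0.81,0.77,-0.12],[0,0,0]],[0.8,[-0.81,0.77,-0.12],[0,0,0]],[0.8,[-0.81,0.77,-0.12],[0,0,0]],[0.8,[-0.81,0.77,-0.12],[0,0,0]]]'; done
python3 - <<'E'
from h import *
P=vision.camera_params("wrist");im,d=vision.read_camera("wrist");save(im,"w3.png")
p=cloud("wrist",d,np.ones(d.shape,bool),P)
k=(np.hypot(p[:,0]-663,p[:,1]+81)<30)&(p[:,2]>178)&(p[:,2]<192)
if k.sum()>10:
    q=p[k];print("knob cloud",len(q),q.mean(0),cv2.minEnclosingCircle(q[:,:2].astype(np.float32)),cv2.minAreaRect(q[:,:2].astype(np.float32)))
for m in models.masks_of("wrist","plunger_knob")[:2]: print(m["conf"],m["location"],np.percentile(cloud("wrist",d,m["pixels"],P),[5,50,95],axis=0))
im,d=vision.read_camera("top")
for n in("burnisher","iron"):
  for m in models.masks_of("top",n)[:3]:
    pp=cloud("top",d,m["pixels"]);print(n,m["conf"],m["location"],pp.mean(0).round())
plan(663,-81,200)
E
```

```text
t: 17.65
eef_pos: [574.8, -201.7, 241.0]
eef_rot: [-0.0, -0.022, 1.0, -0.0]
ft_force: [0.2, -0.7, -0.7]
finger_gap: 74.1
grasp_force: 0.0
t: 18.27
eef_pos: [690.6, -81.8, 259.1]
eef_rot: [-0.0, -0.022, 1.0, -0.0]
ft_force: [0.3, 0.0, 0.5]
finger_gap: 74.3
grasp_force: 0.0
knob cloud 1301 [663.13453914 -83.9627428  183.56616323] ((664.0684204101562, -83.95418548583984), 16.924489974975586) ((663.7410888671875, -83.83063507080078), (33.023338317871094, 32.9970703125), 36.621822357177734)
0.56 [256.3, 166.0] [[648.10528638 -97.19436422 167.05142548]
 [661.51369081 -84.0298695  183.59640863]
 [675.87677359 -71.0757722  184.77013651]]
burnisher 0.63 [109.1, 231.6] [447. 354.  23.]
iron 0.65 [356.0, 262.3] [ 468. -319.   16.]
iron 0.19 [135.7, 236.7] [444. 278.  24.]
t 18.52 tcp [690.7 -81.5 259.6] yaw 92.5 gap 74.6 q6 -1.77 -> shift [0.185 0.012 0.397] turn [0. 0. 0.]
```

View pics/w3.png

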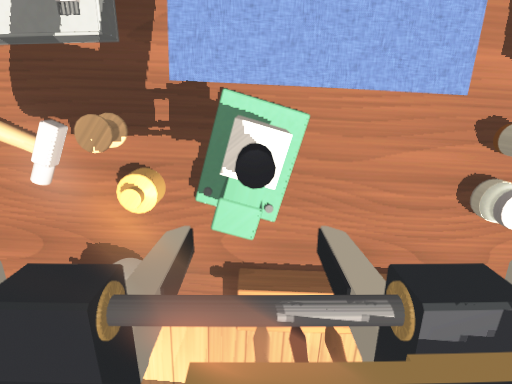

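The knob is at (256,166), centred between the fingers. Both sorted pieces show in their trays. I'll descend around the knob and close at minimum force.

```bash
python3 -m creep '[[0.8,[0.09,-0.002,0.1],[0,0,0]],[0.8,[0.18,-0.005,0.3],[0,0,0]],[0.8,[0.18,-0.005,0.3],[0,0,0]],[0.7,[0.18,-0.005,0.5],[0,0,0]],[0.6,[0.18,-0.005,0.7],[0,0,0]],[0.6,[0.18,-0.005,0.757],[0,0,0]],[0.6,[0.18,-0.005,0.757],[0,0,0]],[0.6,[0.18,-0.005,0.757],[0,0,0]]]' 3
python3 -c "
from h import *
plan(663.5,-83.3,146)"
python3 -m creep '[[0.4,[0,0,0],[0,0,0]],[0.3,[0,0,0],[0,0,0]],[0.3,[0,0,0],[0,0,0]],[0.3,[0,0,0],[0,0,0]],[0.3,[0,0,0],[0,0,0]]]' 3
python3 -c "
from bench import arm
import numpy as np
s=arm.read_state();print(s['ft_force'],s['moment'],s['eef_pos'],s['grasp_force'])"
```

```text
t: 19.52
eef_pos: [665.0, -82.7, 147.4]
eef_rot: [0.001, -0.022, 1.0, -0.0]
ft_force: [0.1, -0.2, 0.2]
finger_gap: 56.0
grasp_force: 0.0
t 19.52 tcp [665.  -82.7 147.4] yaw 92.6 gap 56.0 q6 -1.78 -> shift [ 0.01  -0.004  0.009] turn [0. 0. 0.]
t: 20.15
eef_pos: [664.4, -82.6, 145.9]
eef_rot: [0.0, -0.022, 1.0, -0.0]
ft_force: [0.5, -0.8, 2.9]
finger_gap: 33.8
grasp_force: 3.0
[ 0.45495588 -0.81746479  2.94656041] [-0.13985361 -0.02334922 -0.01622195] [664.42220309 -82.63874333 145.87739384] 3.001082204282284
```

```bash
python3 -m creep '[[0.2,[0,0,0],[0,0,0]],[0.2,[0,0,0],[0,0,0]],[0.2,[0,0,0],[0,0,0]],[0.2,[0,0,0],[0,0,0]]]' 7
python3 -m creep '[[0.1,[0,0,0],[0,0,0]],[0.1,[0,0,0],[0,0,0]],[0.1,[0,0,0],[0,0,0]],[0.1,[0,0,0],[0,0,0]]]' 12
python3 -c "
from bench import arm
s=arm.read_state();print(s['ft_force'],s['moment'],s['eef_pos'],s['grasp_force'])"
```

```text
t: 20.65
eef_pos: [664.4, -82.6, 145.9]
eef_rot: [0.0, -0.022, 1.0, -0.0]
ft_force: [-0.4, -0.4, 5.6]
finger_gap: 33.9
grasp_force: 7.0
t: 21.15
eef_pos: [664.4, -82.6, 145.9]
eef_rot: [0.0, -0.022, 1.0, -0.0]
ft_force: [0.1, -0.5, 5.5]
finger_gap: 33.8
grasp_force: 12.0
[ 0.14682389 -0.53266541  5.47758633] [-0.1761559   0.04607434 -0.03870973] [664.42038806 -82.59663205 145.87457478] 12.001441419124603
```

```bash
python3 -m creep '[[0,[0,0,0],[0,0,0]],[0,[0,0,-0.01],[0,0,0]],[0,[0,0,-0.02],[0,0,0]],[0,[0,0,-0.03],[0,0,0]],[0,[0,0,-0.04],[0,0,0]],[0,[0,0,-0.05],[0,0,0]],[0,[0,0,-0.06],[0,0,0]],[0,[0,0,-0.06],[0,0,0]]]' 16
python3 - <<'E'
from h import *
s=arm.read_state();print(s['ft_force'],s['moment'],s['eef_pos'])
im,d=vision.read_camera("scene")
p=cloud("scene",d,np.ones(d.shape,bool));k=(np.hypot(p[:,0]-664,p[:,1]+83)<20)&(p[:,2]>150)
print(k.sum()); s=arm.read_state();print(s['ft_force'],s['moment'])
E
```

```text
t: 22.15
eef_pos: [664.4, -82.5, 154.8]
eef_rot: [0.0, -0.022, 1.0, -0.0]
ft_force: [-0.1, -0.5, -3.4]
finger_gap: 33.4
grasp_force: 16.0
[-0.0808419  -0.54617829 -3.36968005] [-0.00460853  0.00774352 -0.00230939] [664.35675561 -82.53845341 154.79870889]
332
[ 0.6891884  -0.20334762 -3.86585112] [ 0.0298614  -0.01179363  0.01957282]
```

```bash
python3 -m creep '[[0,[0,0,-0.02],[0,0,0]],[0,[0,0,-0.05],[0,0,0]],[0,[0,0,-0.08],[0,0,0]],[0,[0,0,-0.11],[0,0,0]],[0,[0,0,-0.14],[0,0,0]],[0,[0,0,-0.17],[0,0,0]],[0,[0,0,-0.2],[0,0,0]],[0,[0,0,-0.23],[0,0,0]],[0,[0,0,-0.26],[0,0,0]],[0,[0,0,-0.28],[0,0,0]],[0,[0,0,-0.29],[0,0,0]],[0,[0,0,-0.29],[0,0,0]]]' 16
python3 -m creep '[[0,[0,0,0],[0,0,0]],[0,[0,0,0],[0,0,0]],[0,[0,0,0],[0,0,0]]]' 16
python3 - <<'E'
from h import *
s=arm.read_state();print(s['ft_force'],s['moment'],s['eef_pos'])
ims=[]
im,d=vision.read_camera("scene")
p=cloud("scene",d,np.ones(d.shape,bool))
for m in models.masks_of("scene","plunger")[:1]: print(m["conf"],m["location"])
u,v=258,195
ims.append(cv2.resize(im[v-50:v+70,u-60:u+60],(480,480),interpolation=cv2.INTER_CUBIC)[:,:400])
im,d=vision.read_camera("top")
ims.append(cv2.resize(im[90:300,60:460],(400,480)))
save(np.hstack(ims),"end.png")
for n in("burnisher","iron"):
  for m in models.masks_of("top",n)[:3]: print(n,m["conf"],cloud("top",d,m["pixels"]).mean(0).round())
E
```

```text
t: 23.7
eef_pos: [664.3, -82.6, 198.1]
eef_rot: [0.0, -0.022, 1.0, -0.0]
ft_force: [-0.5, -0.8, -2.9]
finger_gap: 33.9
grasp_force: 16.0
t: 24.08
eef_pos: [664.3, -82.6, 198.0]
eef_rot: [-0.0, -0.022, 1.0, -0.0]
ft_force: [-0.5, 0.0, -3.9]
finger_gap: 33.3
grasp_force: 16.0
[-0.47215464  0.0275146  -3.86366699] [-0.04400825  0.03606621 -0.01846907] [664.29470978 -82.56120176 198.01405903]
0.52 [258.4, 202.0]
burnisher 0.91 [447. 354.  24.]
iron 0.72 [ 468. -319.   16.]
```

View pics/end.png

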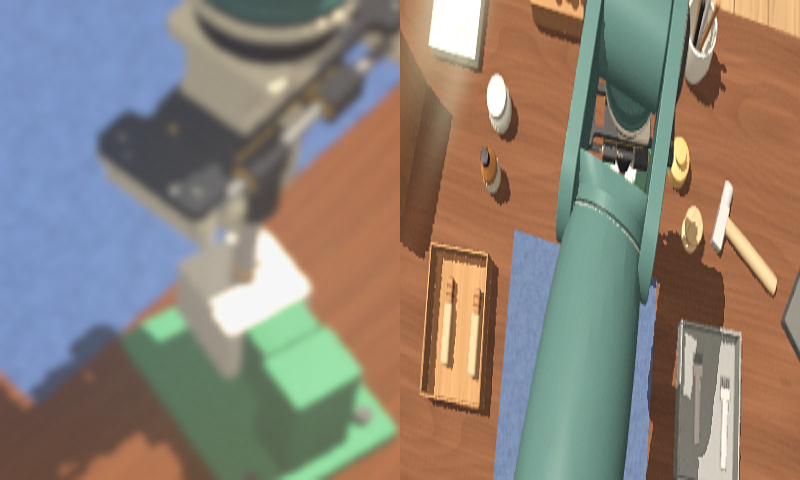

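The left half shows the shank out of the guide with the brass ring just above it, near (245,270). The right half shows two pieces in each tray. I'll check for slip with the wrist camera.

```bash
python3 - <<'E'
from h import *
for cam in("wrist","scene"):
    P=vision.camera_params(cam);im,d=vision.read_camera(cam)
    b=im.astype(int);hsv=cv2.cvtColor(im,cv2.COLOR_RGB2HSV)
    V=d>0;p=cloud(cam,d,V,P);C=hsv[V]
    near=np.hypot(p[:,0]-664,p[:,1]+83)<11
    k=near&(p[:,2]>205)&(p[:,2]<245)
    print(cam,"knobtop",k.sum(),np.percentile(p[k,2],[50,90,98]) if k.sum() else "")
    k=near&(p[:,2]>117)&(p[:,2]<170)
    for z,c in sorted(zip(p[k,2].round(1),C[k].tolist()))[::max(1,k.sum()//30)]: print(z,c,end="; ")
E
```

```text
wrist knobtop 1454 [236.05913456 236.7948538  237.14932371]
117.1 [13, 21, 144]; 118.8 [12, 23, 144]; 122.6 [16, 40, 147]; 125.4 [16, 91, 151]; 127.8 [17, 143, 166]; 129.5 [17, 145, 178]; 130.2 [15, 92, 169]; 131.2 [16, 102, 173]; 133.7 [16, 93, 164]; 135.1 [15, 67, 156]; 137.0 [10, 22, 140]; 138.9 [14, 23, 144]; 141.1 [11, 24, 147]; 142.5 [15, 49, 147]; 144.0 [12, 23, 144]; 145.9 [13, 25, 141]; 147.8 [13, 24, 147]; 149.1 [14, 25, 156]; 150.6 [15, 27, 191]; 152.5 [19, 14, 249]; 154.0 [13, 22, 138]; 155.3 [12, 23, 144]; 156.8 [9, 23, 145]; 158.0 [12, 24, 140]; 159.6 [13, 21, 145]; 161.3 [8, 19, 144]; 162.4 [12, 23, 145]; 163.7 [12, 22, 148]; 165.2 [12, 22, 149]; 166.5 [12, 24, 140]; 167.8 [12, 24, 140]; 169.3 [9, 23, 143]; scene knobtop 0 
117.9 [17, 45, 202]; 118.7 [18, 47, 172]; 120.0 [18, 48, 155]; 120.3 [20, 45, 223]; 122.2 [17, 68, 181]; 128.0 [16, 76, 162]; 128.3 [16, 81, 170]; 129.4 [16, 77, 158]; 131.0 [16, 84, 164]; 132.1 [16, 86, 172]; 132.7 [17, 57, 170]; 133.9 [17, 56, 211]; 134.5 [15, 58, 162]; 137.5 [17, 39, 152]; 140.0 [15, 36, 154]; 140.3 [18, 36, 157]; 141.0 [16, 36, 150]; 142.9 [17, 30, 151]; 143.4 [17, 33, 149]; 144.5 [17, 31, 149]; 146.2 [18, 32, 158]; 147.9 [16, 29, 149]; 148.8 [16, 31, 157]; 149.5 [17, 35, 192]; 150.6 [17, 30, 151]; 151.7 [16, 29, 148]; 153.6 [17, 30, 151]; 155.0 [19, 24, 237]; 156.8 [17, 31, 150]; 156.8 [17, 34, 187]; 159.6 [21, 32, 224]; 160.2 [14, 31, 155]; 161.7 [20, 25, 231]; 162.2 [17, 33, 176]; 166.3 [15, 30, 151]; 167.3 [21, 33, 222]; 168.4 [17, 37, 188];
```

The knob top sits at 236–237 mm, so it hasn't slipped. The brass ring shows at about 125–132 mm, so its lower edge is about 10 mm above the guide. Handing in.

```bash
python3 -c "
from bench import arm
print(arm.hand_in())"
```

```text
the job is handed in; nothing more can be done
None
```

I handed the job in at about 24 s: the iron is in the metal tray, the burnisher is in the wooden tray, and the plunger is held upright with its ring about 10 mm above the guide; hand-in gave no verdict back.

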